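# Find the electromagnet whose gap fits the feeler gauge

### The arm

A 6-joint arm with a two-finger parallel gripper is mounted at the origin on the work surface. World frame = base frame: x ahead of the robot, y to its left, z up, the work surface at z = 0. Lengths are in m, angles in rad, forces in N, time in s.
With the tool pointing down it reaches from about 0.275 to 0.775 m from the base axis. Payload 14.6 kg.
Tool frame: the origin (TCP) lies midway between the tips of the shut fingers; the grasp point (between the pads) lies r.grip_depth behind it (r.grip_depth is the distance from the TCP to the grasp point, in m); z points along the fingers, x is the direction in which the jaws open and shut, and the axes are right-handed (so a half turn about z gives the same grasp; the last joint's range is limited). The gripper opens to 85 mm and grips with 20 to 120 N. Pads are 22 mm wide; open, the fingers measure 114 mm over their backs; the gripper's body (76 mm by 85 mm) begins 54 mm behind the grasp point. The pads swing forward as they close: fully open they stand 13 mm farther back than shut.
Start: joints at [-0.155, 0.263, -0.048, 1.259, 0, 1.415], TCP at [0.525, -0, 0.231] pointing down, gripper open.
Joint ranges: [-2.65, 2.65], [-0.89, 1.7], [-1.18, 1.37], [-2.13, 2.11], [-1.35, 1.29], [-3.14, 3.14]. Speed limits (rad/s): [1.89, 1.89, 2.57, 2.79, 3.14, 3.14].

### API

Orientations are given as a unit quaternion [w, x, y, z].
In Python, from rig import readout, camera, get_calibration, order, r gives the robot as it stands.
- The arm moves only by the shell command python3 -m inch 'ROWS' [OPENING] [FORCE]. ROWS is JSON, a list of rows, each a list of 4 numbers: the shift along the tool's x, y, z in mm, then the turn about the tool's z in rad. In form: [[dx, dy, dz, yaw], ...]. A call has 1 to 10 rows; each row shifts and turns the commanded pose from where the row before left it, along the tool's axes as they then stand; what a row does not reach is not made up. A row lasts 1/12 s, in which the tool goes at most 41.7 mm and 7.16 degrees, less where a joint would pass 70% of its speed; a pose out of reach is approached as far as the arm can. A call is refused whole if a number of a shift passes 41.7 or a number of a turn 0.125, either way. A call with a gripper value outside its range is refused whole. OPENING is the closure in counts, from 0 (fully open) to 255 (shut), set as the call begins (- or left out, the last holds). The fingers move at their own pace and stop on an object; FORCE is the grip in N (left out, the last holds). Time passes only in rows, so rows that do not move let the fingers close. It gives the time, the measured TCP pose, the force and the opening at its end, in the units of the state.
- readout.get_obs(): the state, without advancing time (a new reading comes with each control period).
- camera(name): name is "scene" or "side" or "wrist"; returns the picture (400x640x3 uint8, red, green, blue); there is no depth.
- get_calibration(name): a dict with "fx", "fy", "cx", "cy" (pixels), "distortion" ([k1, k2, p1, p2, k3] as OpenCV has them; the pictures are not rectified), "origin" and "rotation" of the camera in the world; the wrist camera has in their place "tool_from_camera" (4x4, takes a point from camera to tool coordinates, whose origin is the TCP and whose axes are the tool frame's). Camera axes: x right, y up, looking along -z (the intrinsics and any distortion apply to the point x, -y, -z); pixel columns grow to the right and rows downward; lengths in m; the calibration is good to about 2 mm. A picture is of the moment at which its call begins: read the wrist's pose just before it. get_calibration takes no time and is no camera call.
- order.close_job(): hands the job in, once; it reports no verdict.
The state is a dict: "time": time; "joint_pos": joint angles; "joint_velocities": joint speeds; "tau": joint torques, N m; "tcp_pos": TCP position; "tool_rot": TCP orientation; "ft_force": force on the tool from outside, world axes, zero at the start; "moment": the same for the moment, N m; "finger_gap": finger opening in m.
Only numpy, scipy, OpenCV 4.12 (cv2) and the standard library are available. Lean on these libraries where they do the work, as an engineer would, in place of code of your own. Each camera call takes 0.05 s, during which the arm holds its last target.

### The job

One of the three small electromagnets on the bench has its air gap set right for the feeler gauge: the blade goes all the way down with a firm sprung drag, while in the others it either jams high up or goes down without any drag. Take the gauge from its wooden holder, try the gaps from above by feel, without forcing the blade where it jams, and leave it standing fully down in the gap that drags, let go. Leave the brass weight that stands between them where it is.

Things in the scene. Friction and masses are not known exactly. Their poses are not given: they have to be found in the camera images.
- gauge: Feeler gauge standing upright in its holder: steel blade 28 mm wide (x), 6 mm thick (y), 100 mm long, blunt end down; above it a black handle 26 mm (x) x 14 mm (y) x 60 mm high. 160 mm in all, 0.1 to 0.18 kg. Origin at the centre of the blade's lower end, z up along the gauge: the handle spans z 100 to 160 mm, and is pinched from above across its 14 mm (y).
- holder: Wooden block, fixed, 80 x 70 mm and 60 mm high, with a slot 36 x 9 mm (x, y) open at the top, floor at height 8 mm, in which the gauge stands with its blade's width along the holder's x. Origin at the centre of its underside.
- magnet_a: One of three fixed electromagnets alike in looks: black base 74 x 130 mm (x, y), two copper coils, steel top plates, 110 mm high. Origin: centre of its underside, z up. All three: a slot goes straight down between the coils over the origin, 44 mm long (x) all the way; 28 mm wide (y) at the mouth (height 110), 18 mm at height 98; floor at height 35 mm. Lower down: see magnet_b, magnet_c.
- magnet_b: Alike in looks, sizes and axes to magnet_a. In all three, pole shoes slope in between heights 98 and 75 mm to the gap proper, heights 75 to 43 mm. Its width, for the 6 mm blade: in one magnet 16 mm (no resistance down to the floor); in one 3 mm, rigid (the blade's end stops near height 80); in one, the right one, 3 mm at rest but sprung, see magnet_c. Which is which is unknown.
- magnet_c: Alike in looks, sizes and axes to magnet_a. In the right magnet (any of the three) the two shoes are sprung: they yield up to 7 mm a side, pressing about 3 N each. While moving, the blade meets 3 to 13 N of resistance (most while parting the shoes, its end at height 83 to 75 mm), yet a steady push of 15 N takes it to the floor at 35 mm, and is then held upright by the shoes.
- weight: Bystander: loose brass weight with a knob, 34 mm across, 52 mm high, between the holder and the magnets. Origin at the centre of its underside.

How it is judged:
By the outcome, as a careful person would: the job done as asked, in the order asked, and still so for the second after the job is handed in, with the robot touching nothing.
It also fails if it takes over 58 s, if anything falls off the work surface, if the arm or the gripper's body presses on something with over 40 N, if the wrist force passes 120 N, or if a joint passes its speed limit or range.

## Working session

There is one attempt and no reset: what is moved stays moved. The work goes in short steps, Python scripts to look and compute and a shell command to move; the robot and the scene stay as the last step left them, time stands still between calls to the robot, and variables do not carry over. Pictures are saved under pics/ and viewed, and the job is handed in when it is done.

```bash
mkdir -p pics; ls
python3 - <<'E'
from rig import readout, camera, get_calibration, order, r
import cv2,numpy as np
print(readout.get_obs()); print(r.grip_depth)
for n in ["scene","side","wrist"]:
    im=camera(n); cv2.imwrite(f"pics/{n}0.png",im[:,:,::-1]); print(n,get_calibration(n))
E
```

```text
pics
{'time': 0.0, 'joint_pos': array([-1.55279423e-01,  2.63515365e-01, -4.89473909e-02,  1.25941129e+00,
       -4.88393017e-06,  1.41550205e+00]), 'joint_velocities': array([-0.00023598, -0.00042977, -0.00025668,  0.00188322, -0.00132835,
       -0.00196998]), 'tau': array([ 6.28219332e-04, -6.37613010e+01,  3.84567368e+01,  1.37825581e-02,
        8.02127857e-07, -5.80562346e-05]), 'tcp_pos': array([5.24714377e-01, 4.88795342e-05, 2.30825187e-01]), 'tool_rot': array([-8.09293664e-05,  9.99999855e-01,  7.42993337e-06, -5.32753503e-04]), 'ft_force': array([-0.35296962,  0.03580112,  0.25407767]), 'moment': array([ 0.00879462, -0.02209718,  0.01154022]), 'finger_gap': 0.08547244126106514}
0.0187
scene {'fx': 430.8098565553121, 'fy': 430.8098565553121, 'cx': 322.78394451200586, 'cy': 193.8690586448508, 'distortion': array([-0.10376327,  0.        ,  0.        ,  0.        ,  0.        ]), 'origin': array([1.13859657, 0.08271356, 0.76476088]), 'rotation': array([0.61715159, 0.22315091, 0.2610579 , 0.70793811])}
side {'fx': 485.3126481878948, 'fy': 485.3126481878948, 'cx': 317.5888149120181, 'cy': 205.00023877728603, 'distortion': array([0.00732944, 0.        , 0.        , 0.        , 0.        ]), 'origin': array([0.43294374, 0.73634315, 0.96367997]), 'rotation': array([-0.05223117, -0.02343019,  0.32238497,  0.94487611])}
wrist {'fx': 338.48337063014253, 'fy': 338.48337063014253, 'cx': 317.7310313017536, 'cy': 199.25198481910485, 'distortion': array([-0.02221329,  0.        ,  0.        ,  0.        ,  0.        ]), 'tool_from_camera': array([[ 9.99999277e-01, -6.36759662e-04,  1.02001247e-03,
         5.91502276e-04],
       [-3.05907421e-04, -9.55087485e-01, -2.96323813e-01,
        -7.54245248e-02],
       [ 1.16288820e-03,  2.96323287e-01, -9.55086989e-01,
        -1.42229330e-01],
       [ 0.00000000e+00,  0.00000000e+00,  0.00000000e+00,
         1.00000000e+00]])}
```

View pics/scene0.png

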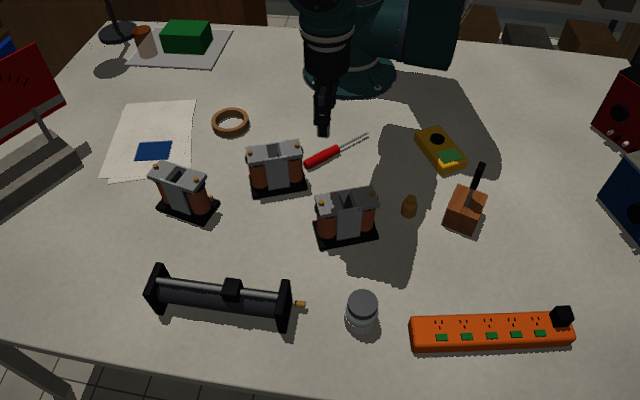

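View pics/side0.png

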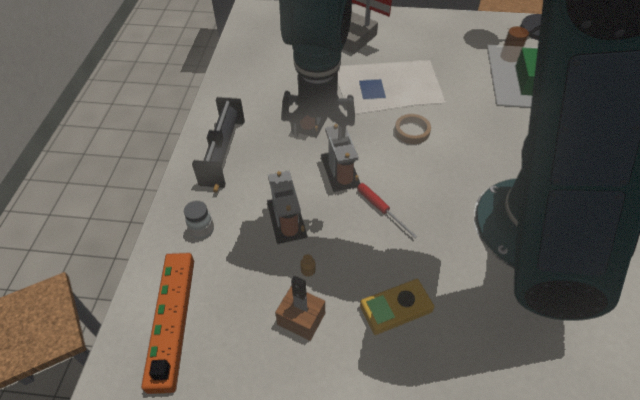

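View pics/wrist0.png

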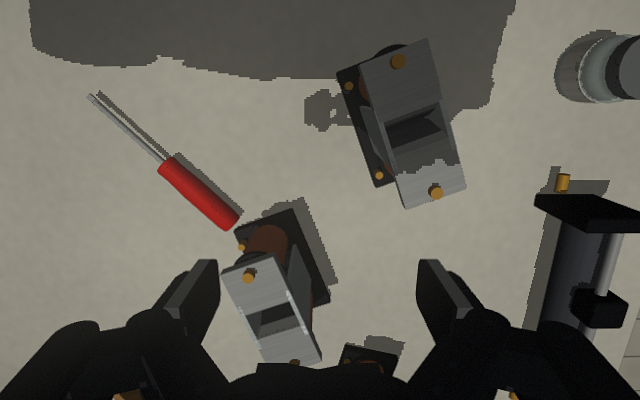

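```bash
cat > h.py <<'E'
import numpy as np,cv2
from scipy.spatial.transform import Rotation as R
from rig import readout,camera,get_calibration,order,r
def cam(n,obs=None):
    c=get_calibration(n); K=np.array([[c['fx'],0,c['cx']],[0,c['fy'],c['cy']],[0,0,1.]])
    if 'origin' in c:
        o=np.array(c['origin']); q=c['rotation']; q=np.array(q)
        M=R.from_quat(q[[1,2,3,0]]).as_matrix() if q.size==4 else q
    else:
        T=c['tool_from_camera']; q=np.array(obs['tool_rot'])
        Rt=R.from_quat(q[[1,2,3,0]]).as_matrix()
        M=Rt@T[:3,:3]; o=np.array(obs['tcp_pos'])+Rt@T[:3,3]
    return K,np.array(c['distortion']),o,M
def ray(C,uv):
    K,d,o,M=C
    p=cv2.undistortPoints(np.array(uv,float).reshape(-1,1,2),K,d).reshape(-1,2)
    v=np.c_[p[:,0],-p[:,1],-np.ones(len(p))]@M.T
    return o,v
def onplane(C,uv,z):
    o,v=ray(C,uv); t=(z-o[2])/v[:,2]; return o+v*t[:,None]
def proj(C,P):
    K,d,o,M=C
    p=(np.atleast_2d(P)-o)@M; p=p*[1,-1,-1]
    return cv2.projectPoints(p,np.zeros(3),np.zeros(3),K,d)[0].reshape(-1,2)
def crop(src,dst,x0,y0,w,h,s):
    im=cv2.imread(src)[y0:y0+h,x0:x0+w]; cv2.imwrite(dst,cv2.resize(im,None,fx=s,fy=s,interpolation=cv2.INTER_CUBIC))
E
python3 - <<'E'
from h import *
crop('pics/scene0.png','pics/s_mag.png',140,130,250,120,3.2)
crop('pics/scene0.png','pics/s_hold.png',390,150,110,95,6)
crop('pics/side0.png','pics/d_mag.png',250,90,140,160,3.7)
crop('pics/side0.png','pics/d_hold.png',265,245,75,95,6)
E
```

```text
(no output)
```

View pics/s_mag.png

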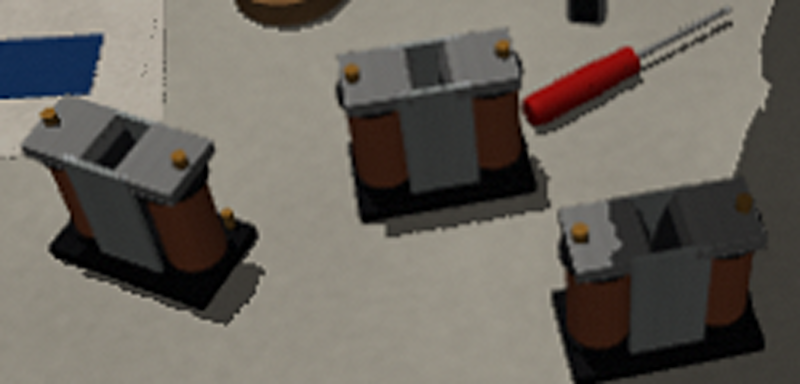

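View pics/s_hold.png

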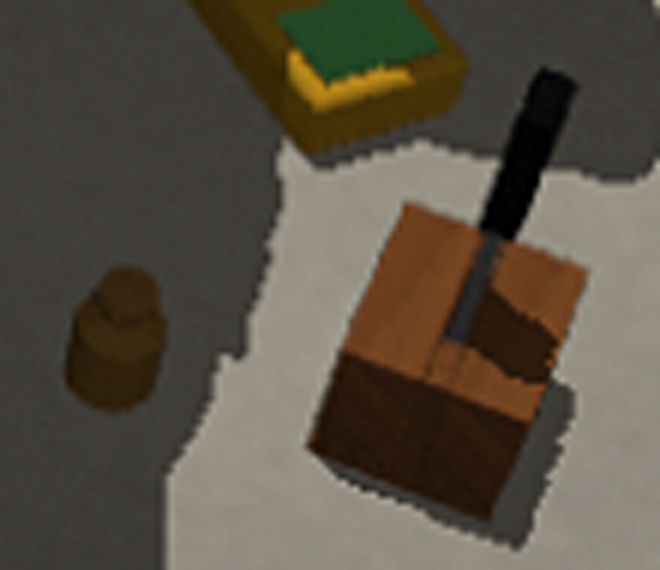

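View pics/d_mag.png

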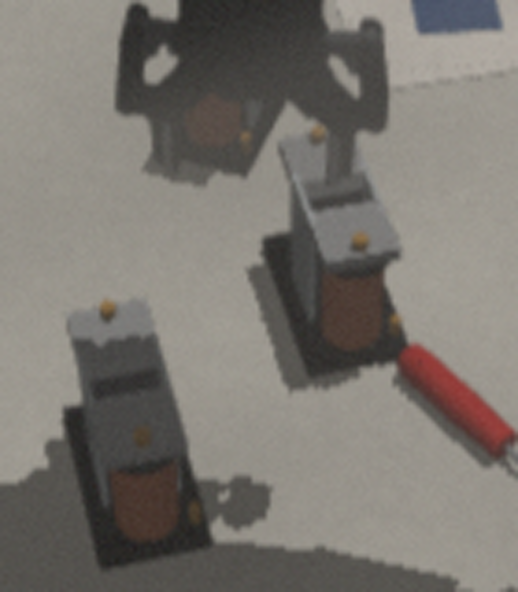

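View pics/d_hold.png

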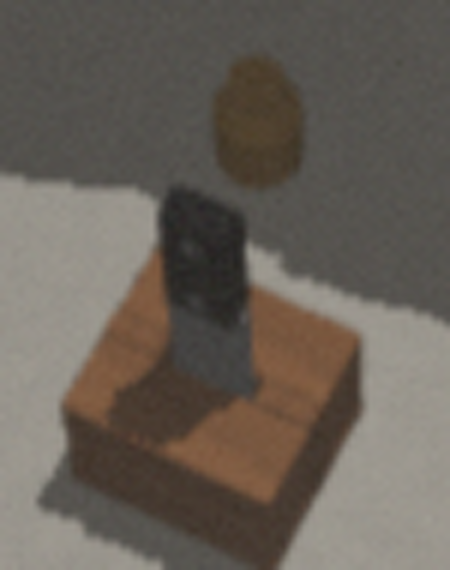

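```bash
cat > m.py <<'E'
from h import *
S=cam('scene');D=cam('side')
f=lambda l,s,x,y: np.array(l)/s+[x,y]
sm=lambda l:f(l,3.2,140,130); sh=lambda l:f(l,6,390,150); dm=lambda l:f(l,3.7,250,90); dh=lambda l:f(l,6,265,245)
np.set_printoptions(precision=4,suppress=True)
def rep(n,P,sz):
    P=P[:,:2]; (c,wh,a)=cv2.minAreaRect((P*1000).astype(np.float32))
    print(n,'c',P.mean(0),'rect',np.array(c),wh,a)
for n,C,l in [('M1s',S,sm([(23,148),(68,96),(215,145),(178,193)])),('M2s',S,sm([(338,60),(510,30),(522,86),(348,108)])),('M3s',S,sm([(560,208),(748,178),(767,242),(572,272)])),
  ('M2d',D,dm([(280,145),(342,125),(400,252),(325,264)])),('M3d',D,dm([(68,318),(150,303),(187,445),(108,465)]))]:
    rep(n,onplane(C,l,.11),0)
for n,C,l in [('M1s',S,sm([(50,117),(180,158)])),('M2s',S,sm([(351,72),(503,47)])),('M3s',S,sm([(580,231),(743,203)])),('M2d',D,dm([(318,132),(360,240)])),('M3d',D,dm([(108,309),(142,436)]))]:
    P=onplane(C,l,.116); d=P[1]-P[0]; print('post',n,P.mean(0)[:2],np.linalg.norm(d),np.degrees(np.arctan2(d[1],d[0])))
rep('Hs',onplane(S,sh([(405,203),(588,268),(535,420),(343,350)]),.06),0)
rep('Hd',onplane(D,dh([(158,247),(360,335),(268,503),(65,407)]),.06),0)
print('gauge slot exit s',onplane(S,sh([(490,237),(458,338)]),.06)) 
print('handle top s',onplane(S,sh([(542,68),(578,88)]),.168)); print('handle top d',onplane(D,dh([(165,190),(245,215)]),.168))
print('blade/slot d',onplane(D,dh([(172,363),(250,397)]),.06))
print('weight', onplane(S,sh([(115,375)]),0.01),onplane(D,dh([(258,150)]),.01))
E
python3 m.py
```

```text
M1s c [ 0.5817 -0.3074] rect [ 582.0081 -307.3604] (119.41633605957031, 51.24489212036133) 76.50550079345703
M2s c [ 0.4878 -0.1189] rect [ 486.5903 -120.2774] (56.22327423095703, 120.48543548583984) 18.266460418701172
M3s c [0.6012 0.0515] rect [600.7344  51.4206] (52.31779098510742, 122.58341979980469) 18.620664596557617
M2d c [ 0.4822 -0.1179] rect [ 483.2331 -118.3271] (49.79222869873047, 124.65512084960938) 22.296722412109375
M3d c [0.5957 0.0547] rect [594.649   54.4408] (52.748863220214844, 119.58390808105469) 21.485248565673828
post M1s [ 0.5809 -0.3101] 0.10281792978165129 76.54266047948008
post M2s [ 0.4835 -0.121 ] 0.10438254491067088 110.91892486529792
post M3s [0.6004 0.051 ] 0.10278195386015695 110.1556530472051
post M2d [ 0.4811 -0.1214] 0.10450709055669584 110.29846684004073
post M3d [0.5977 0.0521] 0.10380142469502573 110.53047573484317
Hs c [0.5294 0.3052] rect [529.4954 305.1338] (68.81178283691406, 77.74787902832031) 70.29257202148438
Hd c [0.5269 0.3059] rect [526.6794 306.1167] (67.52688598632812, 77.67005157470703) 70.52277374267578
gauge slot exit s [[0.4943 0.316  0.06  ]
 [0.5437 0.3006 0.06  ]]
handle top s [[0.5163 0.3038 0.168 ]
 [0.5239 0.3148 0.168 ]]
handle top d [[0.5386 0.2984 0.168 ]
 [0.5128 0.3044 0.168 ]]
blade/slot d [[0.5409 0.3045 0.06  ]
 [0.5131 0.3139 0.06  ]]
weight [[0.5362 0.1871 0.01  ]] [[0.5273 0.1909 0.01  ]]
```

```bash
python3 -m inch '[[0,-30,-7,0],[0,-30,-7,0],[0,-30,-7,0],[0,-30,-7,0],[0,-30,-7,0],[0,-30,-7,0],[0,-30,-7,0],[0,-30,-7,0],[0,-30,-7,0],[0,-30,-7,0]]' 0
python3 -m inch '[[0,0,0,-0.12],[0,0,0,-0.12],[0,0,0,-0.12],[0,0,0,-0.12],[0,0,0,-0.12],[0,0,0,-0.12],[0,0,0,-0.12],[0,0,0,-0.12],[0,0,0,-0.12],[0,0,0,-0.12]]'
python3 -m inch '[[0,0,0,0],[0,0,0,0]]'
python3 - <<'E'
from h import *
o=readout.get_obs(); im=camera('wrist'); cv2.imwrite('pics/w1.png',im[:,:,::-1])
cv2.imwrite('pics/s1.png',camera('side')[:,:,::-1])
import pickle; pickle.dump(o,open('o1.pkl','wb')); print(o['tcp_pos'],o['tool_rot'],o['joint_pos'],o['ft_force'])
E
```

```text
time: 0.98
tcp_pos: [0.5246, 0.3015, 0.3015]
tool_rot: [0.0, 1.0, 0.0, -0.0]
ft_force: [0.6, -1.0, -0.1]
finger_gap: 0.0856
time: 1.82
tcp_pos: [0.5249, 0.3, 0.301]
tool_rot: [-0.0, 0.824, 0.567, -0.0]
ft_force: [-0.2, -1.0, 1.2]
finger_gap: 0.0855
time: 1.98
tcp_pos: [0.525, 0.3, 0.3011]
tool_rot: [-0.0, 0.826, 0.563, -0.0]
ft_force: [0.3, 0.5, -0.5]
finger_gap: 0.0852
[0.52495221 0.299984   0.30106686] [-5.08573599e-05  8.26413027e-01  5.63064351e-01 -2.09140254e-04] [3.84450964e-01 4.01897809e-01 3.49050259e-01 1.51837911e+00
 1.07198504e-05 7.59068957e-01] [ 0.30777188  0.50343605 -0.50293084]
```

View pics/w1.png

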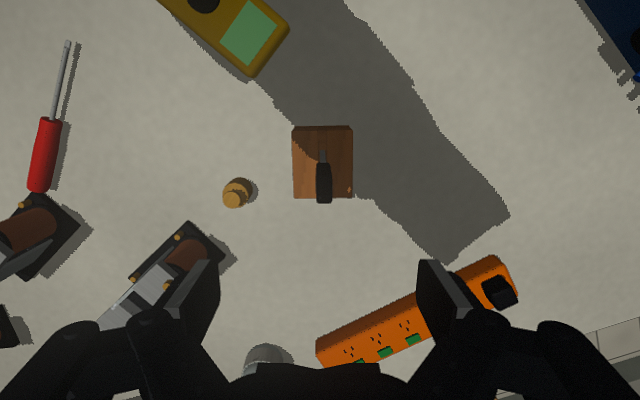

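View pics/s1.png

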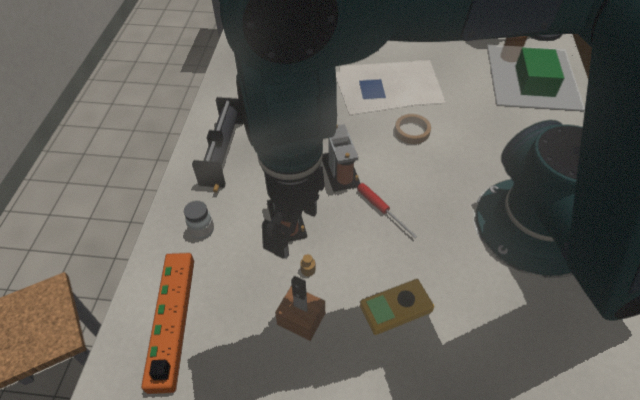

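```bash
python3 -c "
from h import *
crop('pics/w1.png','pics/w1c.png',280,115,90,95,6)"
```

```text
(no output)
```

View pics/w1c.png

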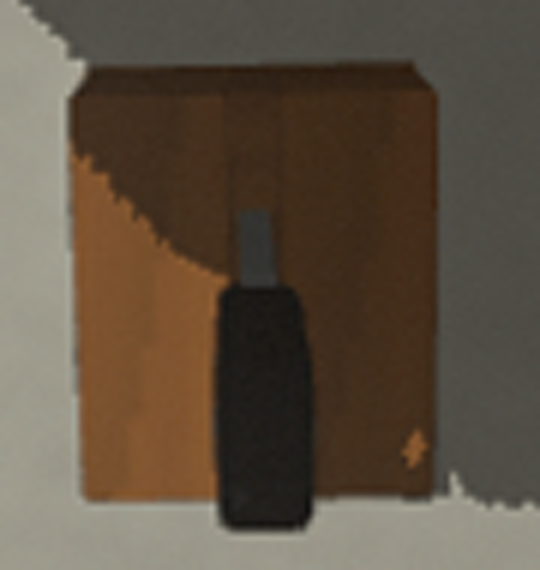

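Run:
```python
from m import *
import pickle
o=pickle.load(open('o1.pkl','rb')); W=cam('wrist',o)
w=lambda l:f(l,6,280,115)
print('----')
P=onplane(W,w([(72,95),(437,92),(432,495),(85,500)]),.06); rep('H',P,0)
P=onplane(W,w([(220,527),(312,527)]),.168); print(P,np.linalg.norm(P[1]-P[0]),P.mean(0))
P=onplane(W,w([(240,212),(272,212)]),.06); print(P,P.mean(0))
q=o['tool_rot'];M=R.from_quat(np.array(q)[[1,2,3,0]]).as_matrix();print(M)
for c in [(.527,.306)]:
  a=np.radians(-19.6); ax=np.array([np.cos(a),np.sin(a)]);
  print('top outer pred',np.array(c)+.013*ax, 'blade inner pred',np.array(c)-.014*ax)
```

```text
M1s c [ 0.5817 -0.3074] rect [ 582.0081 -307.3604] (119.41633605957031, 51.24489212036133) 76.50550079345703
M2s c [ 0.4878 -0.1189] rect [ 486.5903 -120.2774] (56.22327423095703, 120.48543548583984) 18.266460418701172
M3s c [0.6012 0.0515] rect [600.7344  51.4206] (52.31779098510742, 122.58341979980469) 18.620664596557617
M2d c [ 0.4822 -0.1179] rect [ 483.2331 -118.3271] (49.79222869873047, 124.65512084960938) 22.296722412109375
M3d c [0.5957 0.0547] rect [594.649   54.4408] (52.748863220214844, 119.58390808105469) 21.485248565673828
post M1s [ 0.5809 -0.3101] 0.10281792978165129 76.54266047948008
post M2s [ 0.4835 -0.121 ] 0.10438254491067088 110.91892486529792
post M3s [0.6004 0.051 ] 0.10278195386015695 110.1556530472051
post M2d [ 0.4811 -0.1214] 0.10450709055669584 110.29846684004073
post M3d [0.5977 0.0521] 0.10380142469502573 110.53047573484317
Hs c [0.5294 0.3052] rect [529.4954 305.1338] (68.81178283691406, 77.74787902832031) 70.29257202148438
Hd c [0.5269 0.3059] rect [526.6794 306.1167] (67.52688598632812, 77.67005157470703) 70.52277374267578
gauge slot exit s [[0.4943 0.316  0.06  ]
 [0.5437 0.3006 0.06  ]]
handle top s [[0.5163 0.3038 0.168 ]
 [0.5239 0.3148 0.168 ]]
handle top d [[0.5386 0.2984 0.168 ]
 [0.5128 0.3044 0.168 ]]
blade/slot d [[0.5409 0.3045 0.06  ]
 [0.5131 0.3139 0.06  ]]
weight [[0.5362 0.1871 0.01  ]] [[0.5273 0.1909 0.01  ]]
----
H c [0.5291 0.3042] rect [528.9381 304.1671] (68.45686340332031, 78.81050109863281) 69.44843292236328
[[0.5368 0.2942 0.168 ]
 [0.5416 0.3064 0.168 ]] 0.013092011790353675 [0.5392 0.3003 0.168 ]
[[0.5119 0.3075 0.06  ]
 [0.5141 0.3131 0.06  ]] [0.513  0.3103 0.06  ]
[[ 0.3659  0.9306 -0.0004]
 [ 0.9306 -0.3659 -0.0002]
 [-0.0003 -0.0003 -1.    ]]
top outer pred [0.5392 0.3016] blade inner pred [0.5138 0.3107]
```

```bash
python3 -m inch '[[5.4,0,0,-0.03],[0,0,20,0],[0,0,20,0],[0,0,20,0],[0,0,20,0],[0,0,20,0],[0,0,20,0],[0,0,20,0],[0,0,20,0],[0,0,20,0]]' 0
python3 -m inch '[[0,0,1,0],[0,0,0,0],[0,0,0,0]]'
python3 - <<'E'
from h import *
o=readout.get_obs(); im=camera('wrist'); cv2.imwrite('pics/w2.png',im[:,:,::-1])
cv2.imwrite('pics/s2.png',camera('scene')[:,:,::-1])
print(o['tcp_pos'],o['tool_rot'],o['ft_force'])
E
```

```text
time: 2.92
tcp_pos: [0.527, 0.3054, 0.1203]
tool_rot: [-0.0, 0.817, 0.577, 0.0]
ft_force: [0.8, 0.7, -0.1]
finger_gap: 0.0856
time: 3.17
tcp_pos: [0.5275, 0.3054, 0.1213]
tool_rot: [0.0, 0.817, 0.577, 0.0]
ft_force: [-0.5, 0.8, -0.2]
finger_gap: 0.0854
[0.5274585  0.30535609 0.1213368 ] [1.15598704e-04 8.16794130e-01 5.76929023e-01 4.88153808e-04] [-0.53422335  0.82441079 -0.18561839]
```

View pics/w2.png

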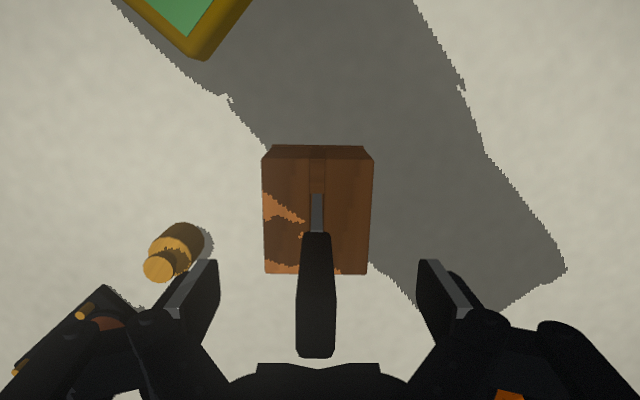

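View pics/s2.png

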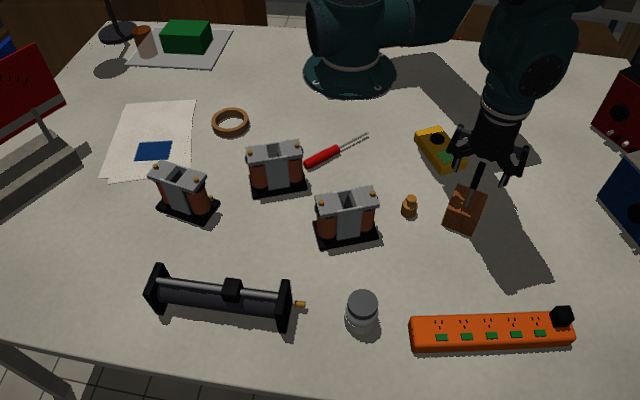

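```bash
python3 -m inch '[[0,0,0,0],[0,0,0,0],[0,0,0,0],[0,0,0,0],[0,0,0,0],[0,0,0,0],[0,0,0,0],[0,0,0,0],[0,0,0,0],[0,0,0,0]]' 255 60
python3 -m inch '[[0,0,0,0],[0,0,0,0],[0,0,0,0],[0,0,0,0],[0,0,0,0],[0,0,0,0]]'
```

```text
time: 4.1
tcp_pos: [0.527, 0.305, 0.1204]
tool_rot: [0.0, 0.817, 0.577, 0.0]
ft_force: [-1.5, -0.3, 3.1]
finger_gap: 0.0134
time: 4.6
tcp_pos: [0.527, 0.305, 0.1204]
tool_rot: [0.0, 0.817, 0.577, 0.0]
ft_force: [-1.2, -0.1, 6.3]
finger_gap: 0.0131
```

```bash
python3 -m inch '[[0,0,-8,0],[0,0,-16,0],[0,0,-20,0],[0,0,-20,0],[0,0,-20,0],[0,0,-20,0],[0,0,-20,0],[0,0,-20,0],[0,0,-16,0],[0,0,0,0]]'
python3 - <<'E'
from h import *
o=readout.get_obs(); im=camera('wrist'); cv2.imwrite('pics/w3.png',im[:,:,::-1])
cv2.imwrite('pics/s3.png',camera('scene')[:,:,::-1]);cv2.imwrite('pics/d3.png',camera('side')[:,:,::-1])
print(o['tcp_pos'],o['tool_rot'],o['ft_force'],o['moment'],o['finger_gap'])
E
```

```text
time: 5.43
tcp_pos: [0.5277, 0.3054, 0.2835]
tool_rot: [0.0, 0.817, 0.577, 0.002]
ft_force: [0.3, 0.8, -1.2]
finger_gap: 0.0133
[0.52767377 0.30537468 0.28345294] [3.90058010e-04 8.16760954e-01 5.76972589e-01 2.00574378e-03] [ 0.32382776  0.77892091 -1.17618679] [ 0.03044065 -0.00751349  0.01541502] 0.013325145114482006
```

View pics/s3.png

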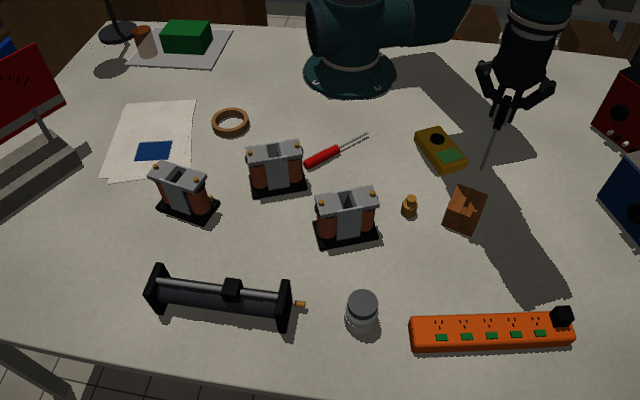

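View pics/w3.png

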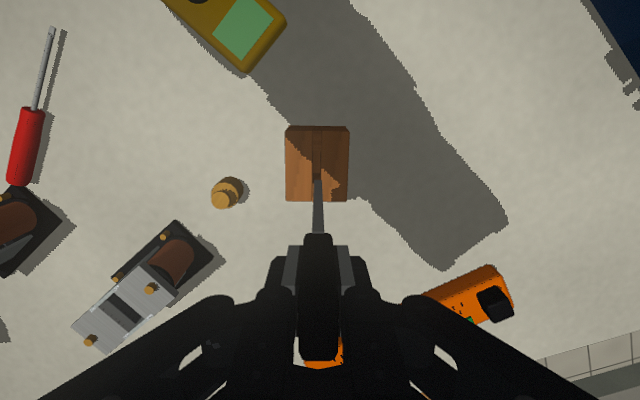

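Run:
```python
from h import *
crop('pics/wrist0.png','pics/w0c.png',215,30,260,345,1.7)
crop('pics/w3.png','pics/w3c.png',60,210,170,150,4)
crop('pics/s3.png','pics/s3m.png',140,130,250,120,3.2)
```

```text
(no output)
```

View pics/w0c.png

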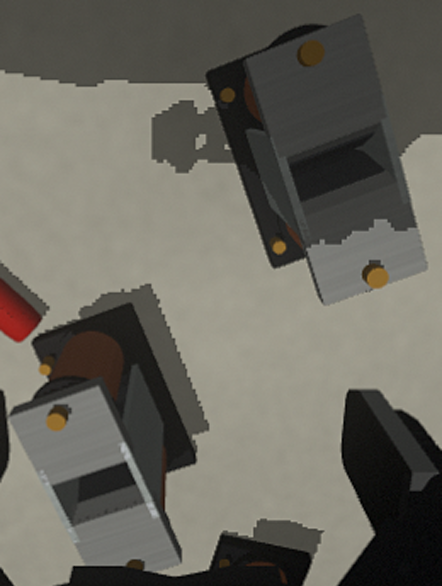

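View pics/w3c.png

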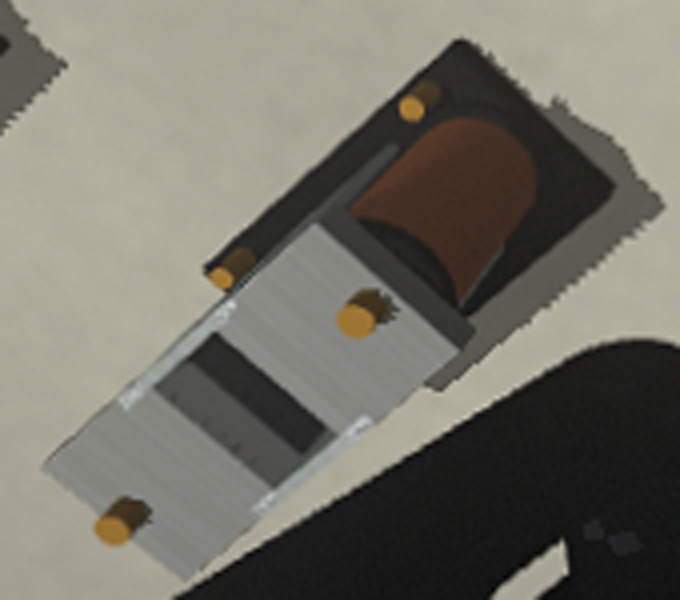

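View pics/s3m.png

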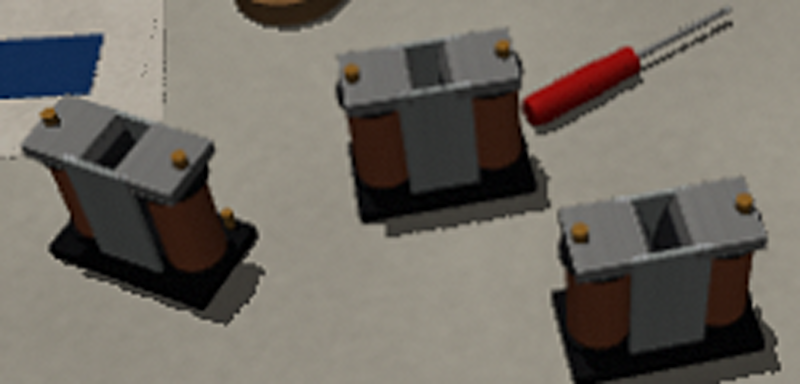

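Run:
```python
from h import *
import io
np.set_printoptions(precision=4,suppress=True)
S=cam('scene')
W0=cam('wrist',dict(tcp_pos=[.52471,.00005,.23083],tool_rot=[-8e-5,1,0,-5.3e-4]))
o=readout.get_obs();W3=cam('wrist',dict(tcp_pos=[0.52767377,0.30537468,0.28345294],tool_rot=[3.9e-4,.81676,.57697,.0020057]))
w0=lambda l:np.array(l)/1.7+[215,30]; w3=lambda l:np.array(l)/4+[60,210]; s=lambda l:np.array(l)/3.2+[140,130]
def rep(n,C,l):
    P=onplane(C,l,.11)[:,:2]; c,wh,a=cv2.minAreaRect((P*1000).astype(np.float32)); print(n,P.mean(0),np.array(c),np.round(wh,1),round(a,1))
rep('M3 plate w0',W0,w0([(245,62),(362,15),(428,268),(323,304)]))
rep('M3 plate w3',W3,w3([(320,222),(462,350),(187,578),(43,465)]))
rep('M3 slot w3',W3,w3([(210,333),(337,433),(275,490),(155,385)]))
rep('M2 slot w0',W0,w0([(50,490),(128,462),(156,514),(78,537)]))
rep('M1 slot s',S,s([(84,160),(117,114),(149,125),(113,171)]))
rep('M2 slot s',S,s([(406,48),(441,41),(448,90),(411,95)]))
rep('M3 slot s',S,s([(632,202),(668,193),(686,243),(648,251)]))
def post(n,C,l):
  for z in (.112,.118):
    P=onplane(C,l,z)[:,:2]; d=P[1]-P[0]; print('post',n,z,P.mean(0),np.linalg.norm(d),np.degrees(np.arctan2(d[1],d[0])))
post('M3w0',W0,w0([(376,278),(312,53)])); post('M3w3',W3,w3([(115,526),(357,320)])); post('M2w0',W0,w0([(135,568),(57,420)]))
post('M3 s',S,s([(580,231),(743,203)]))
tip=np.array([.52767,.30537,.1715]);a=np.radians(-19.5)
print('pred blade end', proj(W3,[tip-.014*np.array([np.cos(a),np.sin(a),0])]),proj(S,[tip]))
```

```text
M3 plate w0 [0.5996 0.0495] [599.6167  49.5136] [ 52.  117.6] 20.8
M3 plate w3 [0.6003 0.0516] [600.3931  51.432 ] [ 51.1 119.5] 20.7
M3 slot w3 [0.6006 0.0502] [600.7383  49.5072] [43.7 28.2] 23.2
M2 slot w0 [ 0.4856 -0.1274] [ 485.8185 -127.9746] [46.8 36. ] 22.6
M1 slot s [ 0.5799 -0.3107] [ 579.7905 -311.3029] [26.2 44.6] 77.3
M2 slot s [ 0.4859 -0.1217] [ 485.3552 -121.9752] [49.  24.9] 17.5
M3 slot s [0.5996 0.0488] [599.3694  48.576 ] [41.7 24. ] 21.2
post M3w0 0.112 [0.6012 0.0489] 0.10586200414491545 110.53949541032988
post M3w0 0.118 [0.5994 0.0495] 0.10342905666344175 110.53949541032985
post M3w3 0.112 [0.6028 0.0461] 0.10472754125036546 110.67094426018345
post M3w3 0.118 [0.6    0.0516] 0.10272293743372171 110.67094426018338
post M2w0 0.112 [ 0.4832 -0.1235] 0.10133263323499288 112.03534430454339
post M2w0 0.118 [ 0.4842 -0.119 ] 0.09900378090679889 112.03534430454339
post M3 s 0.112 [0.597  0.0508] 0.10341566626296386 110.15565304720513
post M3 s 0.118 [0.602  0.0511] 0.10246509765875354 110.15565304720515
pred blade end [[317.4359 177.1223]] [[482.1976 164.3187]]
```

Run:
```python
from h import *
crop('pics/s3.png','pics/s3g.png',450,60,120,130,5)
crop('pics/w3.png','pics/w3g.png',280,160,80,80,7)
```

```text
(no output)
```

View pics/s3g.png

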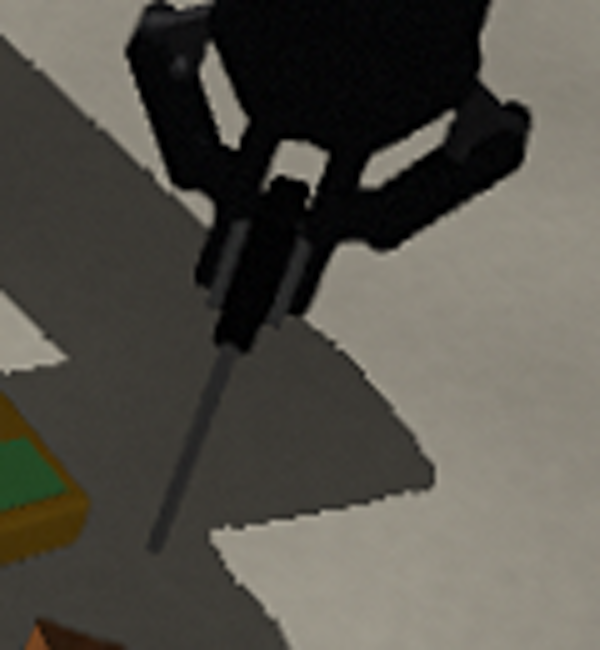

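View pics/w3g.png

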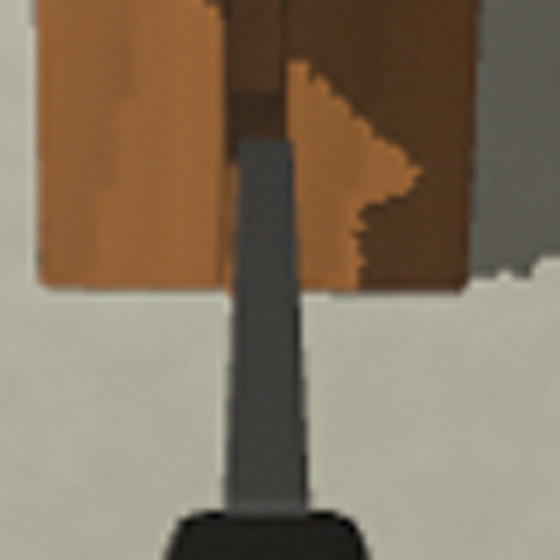

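```bash
python3 -m inch '[[-12,8.5,0,0],[-24,17,0,0],[-24,17,0,0],[-24,17,0,0],[-24,17,0,0],[-24,17,0,0],[-24,17,0,0],[-24,17,0,0],[-24,17,0,0],[-12,9,0,0]]'
python3 -m inch '[[0,0,0,-0.1],[0,0,0,-0.12],[0,0,0,-0.12],[0,0,0,-0.12],[0,0,0,-0.12],[0,0,0,-0.12],[0,0,0,0],[0,0,0,0],[0,0,0,0]]'
cat > look.py <<'E'
from h import *
import sys
t=sys.argv[1]; np.set_printoptions(precision=4,suppress=True)
o=readout.get_obs()
for n in sys.argv[2:]: cv2.imwrite(f'pics/{t}_{n}.png',camera(n)[:,:,::-1])
M=R.from_quat(np.array(o['tool_rot'])[[1,2,3,0]]).as_matrix()
print(o['time'],o['tcp_pos'],'jaw deg',np.degrees(np.arctan2(M[1,0],M[0,0])),'z',M[:,2],o['ft_force'],o['moment'],o['finger_gap'])
E
python3 look.py a wrist scene side
```

```text
time: 6.42
tcp_pos: [0.5995, 0.0467, 0.2791]
tool_rot: [-0.0, 0.817, 0.576, -0.001]
ft_force: [0.2, 0.7, -1.3]
finger_gap: 0.0133
time: 7.17
tcp_pos: [0.5992, 0.05, 0.2799]
tool_rot: [-0.0, 0.571, 0.821, -0.0]
ft_force: [0.1, 0.9, -1.6]
finger_gap: 0.0134
7.1667 [0.5992 0.05   0.2799] jaw deg 110.34154365503635 z [-0.0007  0.     -1.    ] [ 0.1495  0.8681 -1.5817] [ 0.0103 -0.0166  0.0466] 0.013414951501346225
```

View pics/a_wrist.png

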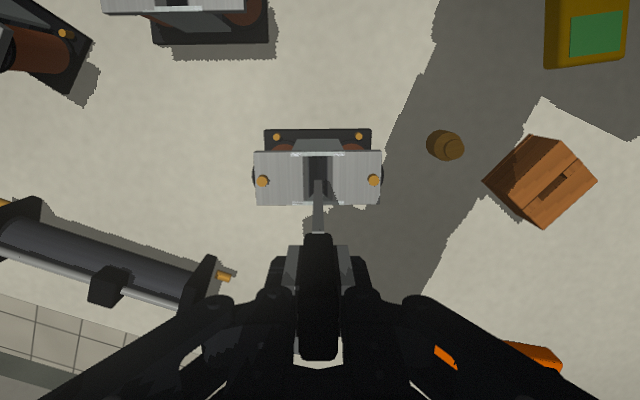

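View pics/a_scene.png

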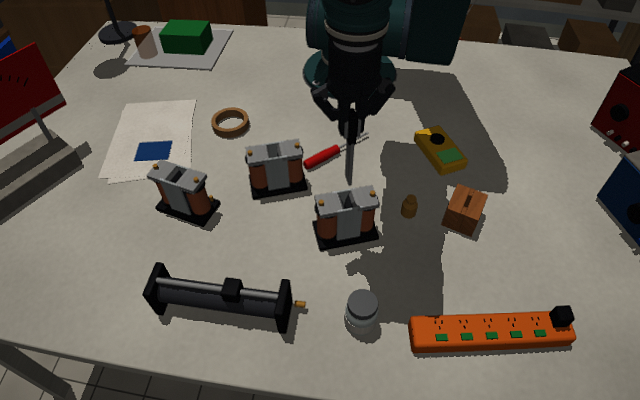

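View pics/a_side.png

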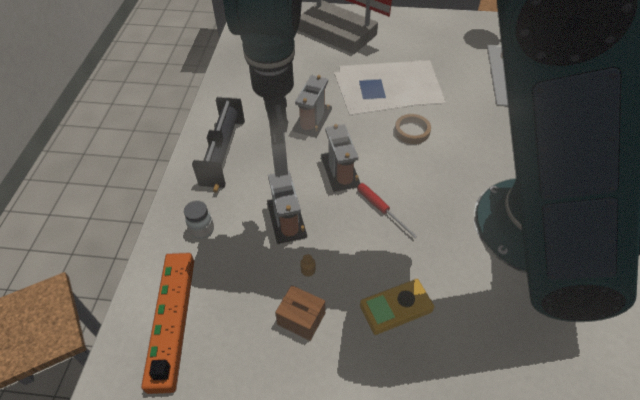

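Run:
```python
from h import *
crop('pics/a_wrist.png','pics/a_c.png',245,120,145,120,5)
```

```text
(no output)
```

View pics/a_c.png

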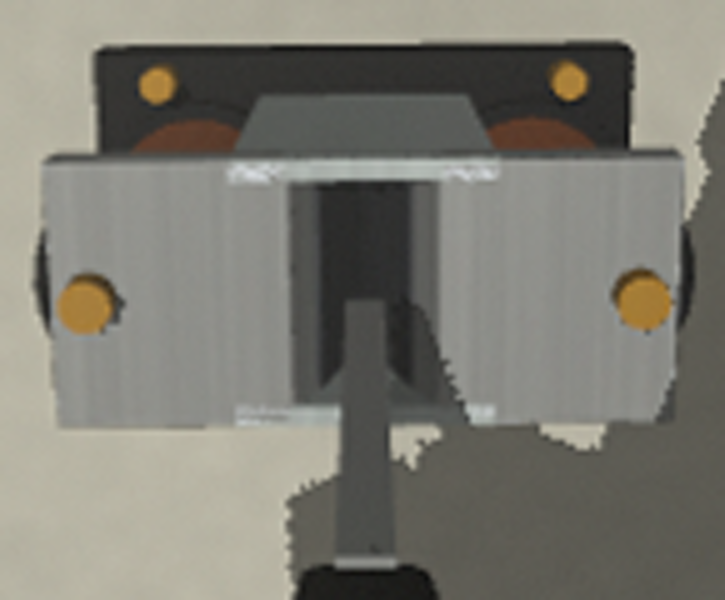

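Run:
```python
from h import *
np.set_printoptions(precision=4,suppress=True)
o=readout.get_obs();W=cam('wrist',o); M=R.from_quat(np.array(o['tool_rot'])[[1,2,3,0]]).as_matrix()
w=lambda l:np.array(l)/5+[245,120]
for n,l,z in [('slot',[(290,180),(437,182),(295,405),(441,405)],.11),('posts',[(86,305),(643,301)],.117),('plate',[(45,160),(682,157),(62,427),(668,422)],.11),('bladeend inner',[(347,298),(385,298)],.168)]:
    P=onplane(W,w(l),z); T=(P-o['tcp_pos'])@M; print(n,P.mean(0)[:2],'tool',T.mean(0)*1000); 
    if n=='posts' or n=='slot': print(np.degrees(np.arctan2(T[1,1]-T[0,1],T[1,0]-T[0,0])))
```

```text
slot [0.6004 0.0506] tool [  0.0679   1.169  170.14  ]
0.7617727313122982
posts [0.6003 0.0503] tool [ -0.2001   0.9444 163.14  ]
-0.44948481564772325
plate [0.6004 0.0503] tool [ -0.2499   1.0385 170.14  ]
bladeend inner [0.5876 0.0458] tool [  0.0609 -12.4864 112.1434]
```

```bash
python3 -m inch '[[0,0,6,0],[0,0,10,0],[0,0,10,0],[0,0,10,0],[0,0,10,0],[0,0,10,0],[0,0,8,0],[0,0,6,0],[0,0,0,0],[0,0,0,0]]'
python3 -m inch '[[0,0,2,0],[0,0,2,0],[0,0,2,0],[0,0,0,0]]'
python3 look.py b wrist
```

```text
time: 8.15
tcp_pos: [0.5993, 0.0501, 0.2102]
tool_rot: [-0.0, 0.569, 0.822, -0.0]
ft_force: [0.3, 0.1, -1.2]
finger_gap: 0.0135
time: 8.48
tcp_pos: [0.5994, 0.0502, 0.204]
tool_rot: [-0.0, 0.569, 0.822, -0.0]
ft_force: [0.9, 0.0, -0.7]
finger_gap: 0.0133
8.4833 [0.5994 0.0502 0.204 ] jaw deg 110.5795508809807 z [-0.0002  0.     -1.    ] [ 0.9189  0.0464 -0.7264] [-0.0045 -0.0077 -0.0096] 0.013300093396206907
```

View pics/b_wrist.png

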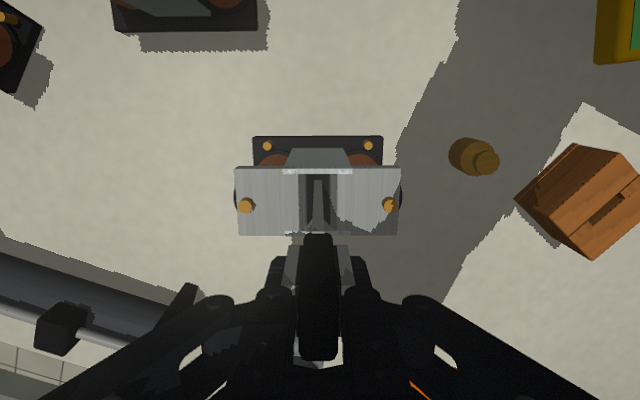

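Blade end is at about 92 mm, centred in the slot of the nearest magnet. Feel downward in small steps.

```bash
python3 -m inch '[[0,0,1,0],[0,0,1,0],[0,0,1,0],[0,0,1,0],[0,0,1,0]]'
python3 -m inch '[[0,0,1,0],[0,0,1,0],[0,0,1,0]]'
```

```text
time: 8.95
tcp_pos: [0.5994, 0.0501, 0.1992]
tool_rot: [0.0, 0.569, 0.822, 0.0]
ft_force: [-0.3, -0.5, -1.2]
finger_gap: 0.0134
time: 9.2
tcp_pos: [0.5994, 0.0502, 0.1962]
tool_rot: [-0.0, 0.569, 0.822, 0.0]
ft_force: [0.2, 0.9, -0.9]
finger_gap: 0.0133
```

```bash
python3 -m inch '[[0,0,1,0],[0,0,1,0]]'
python3 -m inch '[[0,0,0.7,0],[0,0,0.7,0]]'
```

```text
time: 9.37
tcp_pos: [0.5994, 0.0502, 0.1942]
tool_rot: [-0.0, 0.569, 0.822, 0.0]
ft_force: [0.4, -0.5, -0.8]
finger_gap: 0.0131
time: 9.53
tcp_pos: [0.5994, 0.0502, 0.1928]
tool_rot: [-0.0, 0.569, 0.822, -0.0]
ft_force: [-0.1, -0.7, -1.2]
finger_gap: 0.0135
```

```bash
for i in 1 2 ; do :; done; python3 -m inch '[[0,0,0.8,0],[0,0,0.8,0]]'
python3 -m inch '[[0,0,0.8,0],[0,0,0.8,0]]'
```

```text
time: 9.7
tcp_pos: [0.5997, 0.0501, 0.1916]
tool_rot: [0.0, 0.569, 0.822, 0.0]
ft_force: [-0.6, -0.4, 6.4]
finger_gap: 0.0136
time: 9.87
tcp_pos: [0.5998, 0.0501, 0.1903]
tool_rot: [0.001, 0.569, 0.822, 0.0]
ft_force: [-1.0, -0.5, 7.0]
finger_gap: 0.0133
```

```bash
python3 -m inch '[[0,0,0.8,0],[0,0,0.8,0]]'
python3 -m inch '[[0,0,1,0],[0,0,1,0]]'
```

```text
time: 10.03
tcp_pos: [0.5999, 0.0501, 0.1888]
tool_rot: [0.001, 0.569, 0.822, 0.0]
ft_force: [-0.0, -0.1, 7.5]
finger_gap: 0.0134
time: 10.2
tcp_pos: [0.5999, 0.0501, 0.1868]
tool_rot: [0.001, 0.569, 0.822, 0.0]
ft_force: [0.1, -0.2, 1.0]
finger_gap: 0.0134
```

```bash
python3 -m inch '[[0,0,1.5,0],[0,0,1.5,0],[0,0,1.5,0],[0,0,1.5,0]]'
python3 look.py c wrist scene
```

```text
time: 10.53
tcp_pos: [0.5994, 0.0502, 0.1799]
tool_rot: [-0.0, 0.569, 0.822, 0.0]
ft_force: [-0.5, -0.3, 3.1]
finger_gap: 0.0133
10.5333 [0.5994 0.0502 0.1799] jaw deg 110.5839151833588 z [ 0.  0. -1.] [-0.4517 -0.2535  3.1359] [ 0.0221 -0.1109  0.0758] 0.013280175802924007
```

View pics/c_wrist.png

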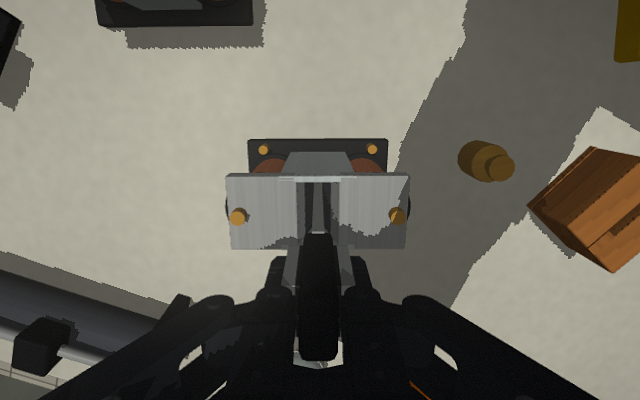

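View pics/c_scene.png

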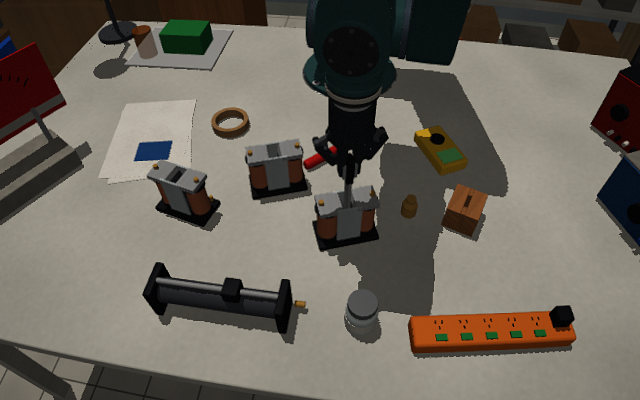

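The handle sits at the same pixels in the gripper as before (top at row 233, bottom at row 360), so it hasn't slipped. This is sprung drag, so I'll go on down.

```bash
python3 -m inch '[[0,0,2,0],[0,0,2.5,0],[0,0,2.5,0],[0,0,2.5,0],[0,0,2.5,0]]'
python3 -m inch '[[0,0,2.5,0],[0,0,2.5,0],[0,0,2.5,0],[0,0,2.5,0]]'
```

```text
time: 11.05
tcp_pos: [0.5994, 0.0502, 0.1678]
tool_rot: [-0.0, 0.569, 0.822, -0.0]
ft_force: [0.0, -0.4, 3.2]
finger_gap: 0.0131
time: 11.38
tcp_pos: [0.5994, 0.0501, 0.1578]
tool_rot: [-0.0, 0.569, 0.822, -0.0]
ft_force: [-0.2, -1.3, 3.8]
finger_gap: 0.0134
```

```bash
python3 -m inch '[[0,0,2,0],[0,0,2,0],[0,0,1,0]]'
python3 -m inch '[[0,0,1,0],[0,0,1,0]]'
python3 -m inch '[[0,0,1,0],[0,0,1,0]]'
```

```text
time: 11.63
tcp_pos: [0.5994, 0.0502, 0.1528]
tool_rot: [-0.0, 0.569, 0.822, -0.0]
ft_force: [0.2, -0.4, 3.4]
finger_gap: 0.0134
time: 11.8
tcp_pos: [0.5995, 0.0501, 0.151]
tool_rot: [0.0, 0.569, 0.822, 0.0]
ft_force: [-0.8, 0.2, 4.3]
finger_gap: 0.0138
time: 11.97
tcp_pos: [0.5995, 0.0501, 0.149]
tool_rot: [0.0, 0.569, 0.822, 0.0]
ft_force: [0.2, -1.1, 3.6]
finger_gap: 0.0137
```

Bottom should be near 37 mm, with a steady drag of about 4.5 N. Now looking for the floor.

```bash
python3 -m inch '[[0,0,0.7,0],[0,0,0.7,0]]'
python3 -m inch '[[0,0,0.7,0],[0,0,0.7,0]]'
```

```text
time: 12.13
tcp_pos: [0.5994, 0.0502, 0.1476]
tool_rot: [0.0, 0.569, 0.822, 0.0]
ft_force: [0.4, 0.5, 3.9]
finger_gap: 0.0132
time: 12.3
tcp_pos: [0.5998, 0.0502, 0.1473]
tool_rot: [0.001, 0.569, 0.822, 0.0]
ft_force: [-4.5, 0.0, 24.5]
finger_gap: 0.0133
```

```bash
python3 -m inch '[[0,0,0.4,0],[0,0,0,0]]'
```

```text
time: 12.47
tcp_pos: [0.5998, 0.0501, 0.1473]
tool_rot: [0.001, 0.569, 0.822, 0.001]
ft_force: [-4.6, 0.6, 20.6]
finger_gap: 0.0133
```

```bash
python3 -m inch '[[0,0,-0.6,0],[0,0,0,0]]'
python3 -m inch '[[0,0,0,0],[0,0,0,0],[0,0,0,0],[0,0,0,0],[0,0,0,0],[0,0,0,0],[0,0,0,0],[0,0,0,0],[0,0,0,0],[0,0,0,0]]' 100 20
python3 look.py d wrist
```

```text
time: 12.63
tcp_pos: [0.5997, 0.0502, 0.1473]
tool_rot: [0.001, 0.569, 0.822, 0.0]
ft_force: [-2.6, -0.7, 13.3]
finger_gap: 0.0135
time: 13.47
tcp_pos: [0.5994, 0.0501, 0.1465]
tool_rot: [-0.0, 0.569, 0.822, -0.0]
ft_force: [0.1, -0.1, 0.7]
finger_gap: 0.0518
13.4667 [0.5994 0.0501 0.1465] jaw deg 110.57938448602154 z [-0.  0. -1.] [ 0.1464 -0.0698  0.7251] [ 0.0348 -0.0125 -0.0013] 0.051842467672517344
```

View pics/d_wrist.png

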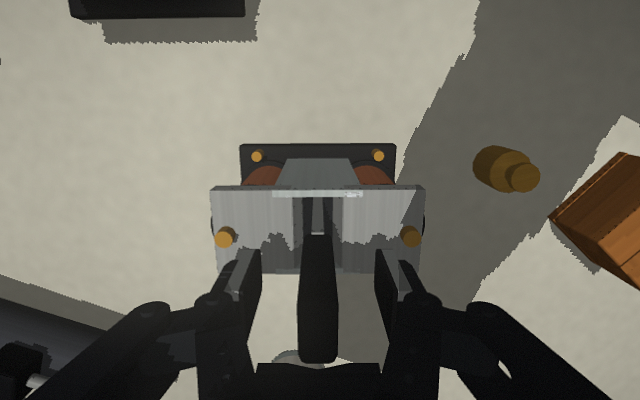

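The gauge (handle, columns 300–338) stands upright and free between the fingers. Retreating straight up.

```bash
python3 -m inch '[[0,0,-5,0],[0,0,-10,0],[0,0,-15,0],[0,0,-15,0],[0,0,-15,0],[0,0,-15,0],[0,0,-15,0],[0,0,-15,0],[0,0,-15,0],[0,0,0,0]]'
python3 -m inch '[[0,20,0,0],[0,20,0,0],[0,-20,0,0],[0,-30,0,0],[0,-30,0,0],[0,-30,0,0],[0,-20,0,0],[0,0,0,0],[0,0,0,0]]'
python3 look.py e wrist scene side
```

```text
time: 14.35
tcp_pos: [0.6003, 0.0501, 0.2701]
tool_rot: [0.002, 0.569, 0.822, 0.001]
ft_force: [0.9, 0.4, -0.0]
finger_gap: 0.0517
time: 15.1
tcp_pos: [0.5147, 0.0183, 0.2672]
tool_rot: [0.0, 0.57, 0.822, 0.0]
ft_force: [0.4, 0.5, 0.7]
finger_gap: 0.0523
15.1 [0.5147 0.0183 0.2672] jaw deg 110.53718720494469 z [ 0.0011 -0.0001 -1.    ] [0.3539 0.4933 0.6864] [ 0.041  -0.0374 -0.0211] 0.052276336992917415
```

View pics/e_wrist.png

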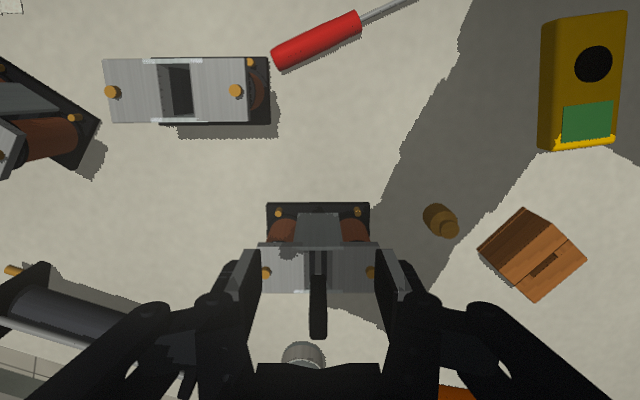

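View pics/e_scene.png

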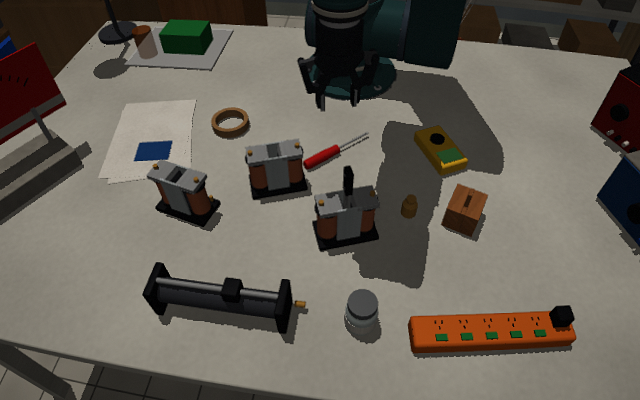

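View pics/e_side.png

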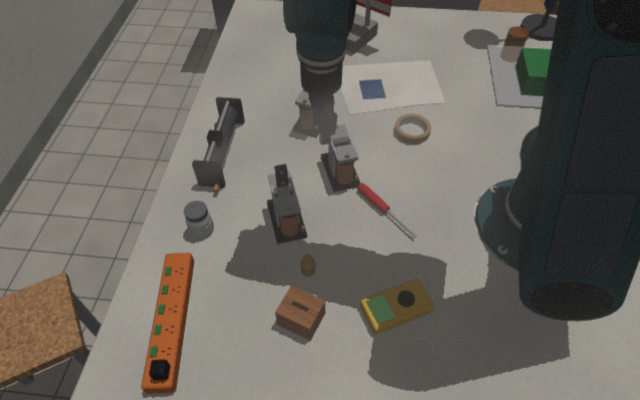

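Run:
```python
from h import *
crop('pics/e_scene.png','pics/e_c.png',310,155,80,60,8)
S=cam('scene')
for z in (.195,.205,.135): print(z,proj(S,[[.600,.0505,z]]))
print('handle px in crop', (proj(S,[[.600,.0505,.195],[.600,.0505,.135]])-[310,155])*8)
```

```text
0.195 [[348.29738963 169.85171768]]
0.205 [[348.51123467 166.03224967]]
0.135 [[347.0888581  191.30548577]]
handle px in crop [[306.37911701 118.81374141]
 [296.71086482 290.44388615]]
```

View pics/e_c.png

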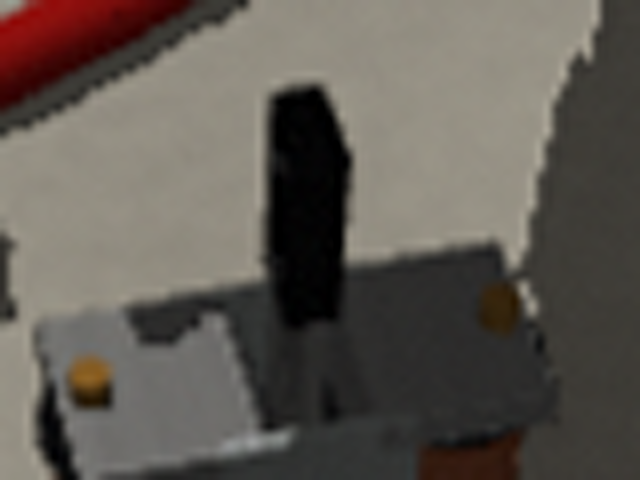

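```bash
python3 -c "
from rig import order
print(order.close_job())"
```

```text
the job is handed in; nothing more can be done
None
```

The feeler gauge is standing fully down in the magnet nearest the holder, at about (0.600, 0.050), and has been let go. I handed the job in at about 15 s of the 58 s allowed.

- **The feel:** I took the gauge from its holder and tried that magnet first. With the blade's end at about 80 to 77 mm it met roughly 8 N. After that it dragged at a steady 4 to 5 N, with no slip in the grip, down to a firm stop at 35 mm. At the floor the force was about 25 N. That matches the sprung gap, so I did not try the other two magnets.
- **Last checks:** With the gripper open and well clear, the gauge stood upright. The top of its handle is within a pixel of where it should be for a fully seated blade, about 195 mm high. The brass weight looks unmoved in the pictures, and none of the checks disagreed.

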